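Set a cooling-water needle valve half a turn off its seat

TASK

The cooling-water needle valve on the bench stands a little open and its handwheel has a lot of slack on the stem. Shut it gently, only until you feel the needle stop on its soft seat, without forcing it; then open it so that the stem itself turns half a turn off the seat, not counting the slack of the wheel. Let go of the wheel and leave the other things on the bench where they are.

Things in the scene. Friction and masses are not known exactly. Their poses are not given: they have to be found in the camera images.
- valve: Brass needle valve bolted to a fixed aluminium bench plate 120 x 100 x 8 mm, which cannot move. Origin at the centre of the plate's underside, on the vertical axis of stem and wheel; z up. The horizontal pipe stubs run along its y and end 62 mm either side; the whole is 166 mm high with the crank knob.
- wheel_axis (a point): Centre of the level grey handwheel, on the vertical stem axis, 112 mm above the bench: rim radius 60 mm (centre line), rim 13 mm thick, four spokes 10 mm thick, hub top 120 mm and stem nut top 124 mm above the bench. Seen from above, clockwise shuts the valve, counter-clockwise opens it.
- wheel: The handwheel; origin on the stem axis at bench height, x towards the crank knob. In its slack it turns nearly free (under 1 N at the knob). The slack is a tenth to a half of a turn end to end; how much, and where in it the wheel starts, must be felt. With the slack taken up the stem turns along at a steady drag of 7 to 9 N at the knob (0.55 N m) and stays where it is left.
- crank_knob (a point): Middle of the black crank knob, an upright sleeve 18 mm across and 44 mm high, free to spin on its pin on the wheel's rim, 60 mm from the wheel axis. Point 146 mm above the bench, 20 mm under the knob's top; the boss below ends 121 mm and the rim 118.5 mm above the bench. Grasp from above and lead it round the wheel axis; the hand need not turn.
- plug_point (a point): A point on the needle's drive, hidden in the valve body. It goes round with the stem without turning itself, 0.1 mm off the axis, far too little to see or measure: on the valve's +x side with the needle just on its seat, on the -x side with the stem half a turn open. At the start the stem stands 0.4 to 1.2 rad off the seat.
- seat_point (a point): A point on the soft sprung seat, hidden in the valve body, 0.1 mm off the axis on the valve's +x side, moving a few hundredths of a mm under load: too little to measure. With the needle on the seat, the force at the knob rises from about 10 N by 3 N for each further 0.1 rad of the wheel; past about 23 N the seat is forced. It springs back when the wheel is eased.
- nippers: Side cutters with red handles, 56 x 129 x 13 mm, lying on the bench; origin at the centre of the underside. A bystander.
- marker_black: Black marker, 18 mm across, 128 mm high, standing on its cap; origin at the centre of its underside. A bystander.
- blade_carton: Upright carton, 59 x 61 x 170 mm; origin at the centre of its underside. A bystander.
- clip_4: Small black moulded clip, 10 x 24 x 9 mm, lying on the bench; origin at the centre of its underside. A bystander.
Not all that is in view belongs to the job. What is shaped like the valve but turquoise is not meant.

How it is judged:
By the outcome, as a careful person would: the job done as asked, in the order asked, and still so for the second after the job is handed in, with the robot touching nothing.
It also fails if it takes over 70 s, if anything falls off the work surface, if the arm or the gripper's body presses on something with over 40 N, if the wrist force passes 120 N, or if a joint passes its speed limit or range.

ROBOT

A 6-joint arm with a two-finger parallel gripper is mounted at the origin on a cart in front of the work surface, level with it; the furniture and walls round the work are solid. World frame = base frame: x ahead of the robot, y to its left, z up, the work surface at z = 0. Lengths are in m, angles in rad, forces in N, time in s.
With the tool pointing down it reaches from about 0.225 to 0.875 m from the base axis. Payload 3.4 kg.
Tool frame: the origin (TCP) lies midway between the tips of the shut fingers; the grasp point (between the pads) lies 19 mm behind it; z points along the fingers, y is the line along which they close (so a half turn about z gives the same grasp; the last joint's range is limited). The gripper opens to 85 mm and grips with 20 to 120 N. Pads are 22 mm wide; open, the fingers measure 114 mm over their backs; the gripper's body (76 mm by 85 mm) begins 54 mm behind the grasp point. The pads swing forward as they close: fully open they stand 13 mm farther back than shut.
Start: joints at [1.119, 0.276, 1.505, -0, 1.361, -0.121], TCP at [0.187, 0.544, 0.231] pointing down, gripper open.
Joint ranges: [-2.89, 2.89], [-0.75, 2.08], [0.22, 2.7], [-1.18, 4.32], [0.11, 2.71], [-2.7, 2.7]. Speed limits (rad/s): [2.57, 2.57, 3.14, 3.14, 3.14, 3.14].

INTERFACE

Orientations are given as a unit quaternion [w, x, y, z].
In Python, from rig import * gives the robot as it stands.
- The arm moves only by the tool apply_moves, never from a script. Its argument "steps" is one flat list of numbers, 4 for each row, row after row: the shift along the world's x, y, z in cm, then the turn about the world's z in degrees. A call has 1 to 8 rows; each row is the pose to reach, as a shift and turn from the pose commanded when the call began; what a row does not reach only later rows make up. A row lasts 1/12 s, in which the tool goes at most 41.7 mm and 7.16 degrees, less where a joint would pass 70% of its speed; a pose out of reach is approached as far as the arm can. A call with a gripper value outside its range is refused whole. "jaw" is the closure in counts, from 0 (fully open) to 255 (shut), set as the call begins (left out, the last holds). The fingers move at their own pace and stop on an object; "newtons" is the grip in N (left out, the last holds). Time passes only in rows, so rows that repeat a pose let the fingers close. It gives the time, the measured TCP pose, the force, the opening and the grip force at its end, in the units of the state.
- get_state(): the state, without advancing time (a new reading comes with each control period).
- get_image(name): name is "scene" or "top"; returns the picture (384x512x3 uint8, red, green, blue); there is no depth.
- calibration(name): a dict with "fx", "fy", "cx", "cy" (pixels), "xyz" and "rotation" of the camera in the world. Camera axes: x right, y up, looking along -z (the intrinsics and any distortion apply to the point x, -y, -z); pixel columns grow to the right and rows downward; lengths in m; the calibration is good to about 2 mm. A picture is of the moment at which its call begins. calibration takes no time and is no camera call.
- sign_off(): hands the job in; it is judged then, once.
The state is a dict: "clock": time; "qpos": joint angles; "qd": joint speeds; "effort": joint torques, N m; "position": TCP position; "ee_rot": TCP orientation; "contact_force": force on the tool from outside, world axes, zero at the start; "moment": the same for the moment, N m; "width": finger opening in m; "gripper_force": force on a finger pad.
Only numpy, scipy, OpenCV 4.12 (cv2) and the standard library are available. Lean on these libraries where they do the work, as an engineer would, in place of code of your own. Each camera call takes 0.05 s, during which the arm holds its last target. There are 200 camera calls.

## Working session

There is one attempt and no reset: what is moved stays moved. The work goes in short steps, Python scripts to look and compute and a tool call to move; the robot and the scene stay as the last step left them, time stands still between calls to the robot, and variables do not carry over. Pictures are saved under pics/ and viewed, at most 10 in all, crops included, and the job is handed in when it is done.

Besides the shell and the picture viewer there is one more tool, called after "Emit:" by a JSON object that holds its "name" and its "arguments", one argument or row to a line. apply_moves: Moves the arm, as the interface text tells. Its arguments: {"type":"object","properties":{"steps":{"type":"array","items":{"type":"number"}},"jaw":{"type":"number"},"newtons":{"type":"number"}},"required":["steps"]}

```bash
mkdir -p pics; ls; python3 - <<'E'
from rig import *
import cv2
s=get_state();print(s)
for n in("scene","top"):
    im=get_image(n);cv2.imwrite(f"pics/{n}0.png",im[:,:,::-1]);print(n,calibration(n))
a=cv2.imread("pics/scene0.png");b=cv2.imread("pics/top0.png")
import numpy as np
E
```

```text
pics
{'clock': 0.0, 'qpos': array([ 1.11901724e+00,  2.76607158e-01,  1.50612754e+00,  1.50376245e-05,
        1.36070727e+00, -1.21019585e-01]), 'qd': array([-5.16473652e-04, -1.65953713e-03,  3.46501045e-04,  2.38902150e-04,
       -1.70997811e-03, -3.87245704e-05]), 'effort': array([-1.06584008e-03, -4.16776764e+01, -2.45800102e+01, -6.18447648e-04,
        1.09559525e-02,  1.01079780e-05]), 'position': array([0.18651683, 0.54335166, 0.23043501]), 'ee_rot': array([-2.68266951e-04,  1.64628395e-01,  9.86355228e-01, -8.84911905e-04]), 'contact_force': array([ 0.31734431, -0.1986129 ,  0.44029903]), 'moment': array([ 0.03833505, -0.02961812, -0.00085495]), 'gripper_force': 0.0, 'width': 0.08519291519055941}
scene {'fx': 388.5089902031504, 'fy': 388.5089902031504, 'cx': 264.9574738002615, 'cy': 195.51020292597082, 'xyz': array([0.01789213, 0.35726267, 0.58655352]), 'rotation': array([-0.30956365, -0.16804969,  0.46523237,  0.81208896])}
top {'fx': 484.19968173577155, 'fy': 484.19968173577155, 'cx': 256.5997500154467, 'cy': 194.5952613733044, 'xyz': array([ 0.28368572, -0.26175954,  1.1577742 ]), 'rotation': array([-0.69592321, -0.0752026 ,  0.08061975,  0.70960264])}
```

View pics/scene0.png

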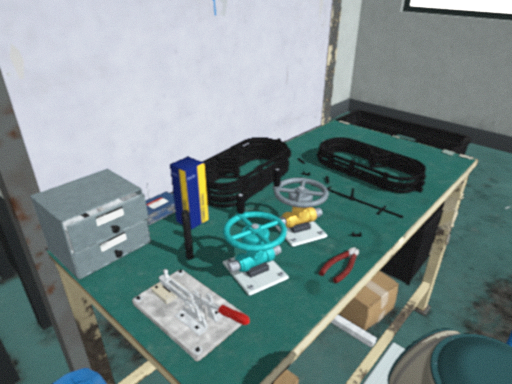

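View pics/top0.png

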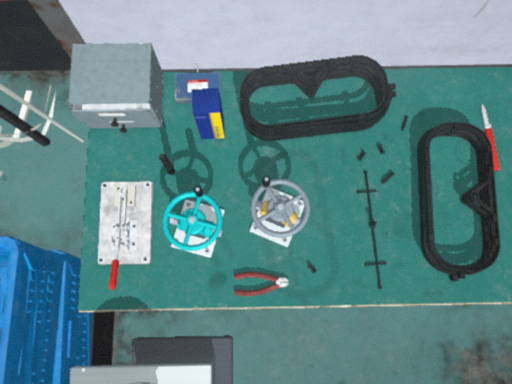

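The grey-wheeled brass valve is at scene (301,192) and top (280,209), with its knob at top (266,182). The turquoise look-alike is at scene (256,232) and top (192,222). The task's wheel is grey on brass, so I'll measure that one and confirm it in a crop.

```bash
cat > h.py <<'E'
from rig import *
import numpy as np, cv2
from scipy.spatial.transform import Rotation as R
def ray(n,u,v):
    c=calibration(n);q=c["rotation"];r=R.from_quat([q[1],q[2],q[3],q[0]])
    return c["xyz"],r.apply([(u-c["cx"])/c["fx"],-(v-c["cy"])/c["fy"],-1])
def onz(n,u,v,z):
    o,d=ray(n,u,v);return o+d*(z-o[2])/d[2]
def proj(n,p):
    c=calibration(n);q=c["rotation"];r=R.from_quat([q[1],q[2],q[3],q[0]])
    x=r.inv().apply(np.array(p)-c["xyz"]);return np.array([c["cx"]+c["fx"]*x[0]/-x[2],c["cy"]-c["fy"]*x[1]/-x[2]])
E
python3 - <<'E'
from h import *
b=cv2.imread("pics/top0.png");a=cv2.imread("pics/scene0.png")
hsv=cv2.cvtColor(b,cv2.COLOR_BGR2HSV)
m=((hsv[...,1]<45)&(hsv[...,2]>100)&(hsv[...,2]<215)).astype(np.uint8)
roi=np.zeros_like(m);roi[165:255,240:320]=m[165:255,240:320]
cs=cv2.findContours(roi,cv2.RETR_EXTERNAL,cv2.CHAIN_APPROX_NONE)[0]
c=max(cs,key=cv2.contourArea);print(cv2.minEnclosingCircle(c),cv2.fitEllipse(c))
print("circle centre",onz("top",*cv2.fitEllipse(c)[0],0.112))
for u,v in((266,182),(307,209),(253,209)):print(u,v,onz("top",u,v,0.112))
print("knob top",onz("top",266,181,0.166), "turq",onz("top",192,222,.112))
for nm,u,v,z in(("clip",312,267,.005),("nip",260,284,.01),("carton",209,112,.17),("carton2",205,90,.17),("marker",166,160,.128)):print(nm,onz("top",u,v,z))
x=cv2.resize(b[150:260,150:330],None,fx=4,fy=4,interpolation=cv2.INTER_CUBIC)
cv2.imwrite("pics/t1.png",x)
x=cv2.resize(a[140:290,170:340],None,fx=4,fy=4,interpolation=cv2.INTER_CUBIC)
cv2.imwrite("pics/s1.png",x)
E
```

```text
((278.2863464355469, 210.18431091308594), 31.53864288330078) ((279.338623046875, 208.8147735595703), (56.918460845947266, 58.8755989074707), 45.61417770385742)
circle centre [ 0.48535712 -0.32157197  0.112     ]
266 182 [ 0.54669649 -0.29371172  0.112     ]
307 209 [ 0.48378515 -0.38242588  0.112     ]
253 209 [ 0.48604375 -0.26363955  0.112     ]
knob top [ 0.53529315 -0.29211481  0.166     ] turq [ 0.45967279 -0.12989674  0.112     ]
clip [ 0.36462931 -0.40060619  0.005     ]
nip [ 0.32736754 -0.27686448  0.01      ]
carton [ 0.69118473 -0.17190626  0.17      ]
carton2 [ 0.74283877 -0.16305363  0.17      ]
marker [ 0.59698449 -0.07316245  0.128     ]
```

View pics/t1.png

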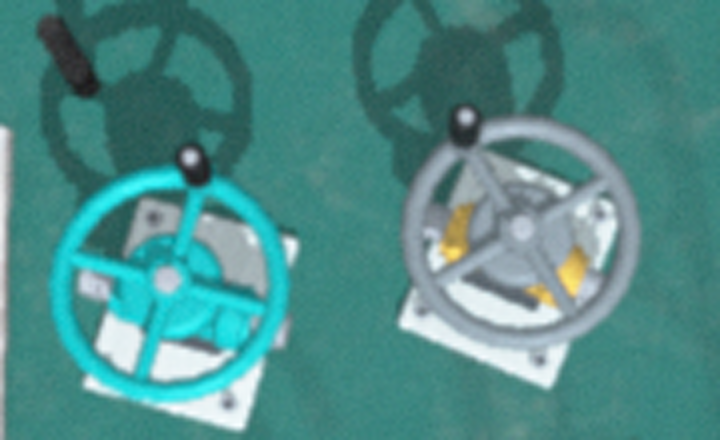

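View pics/s1.png

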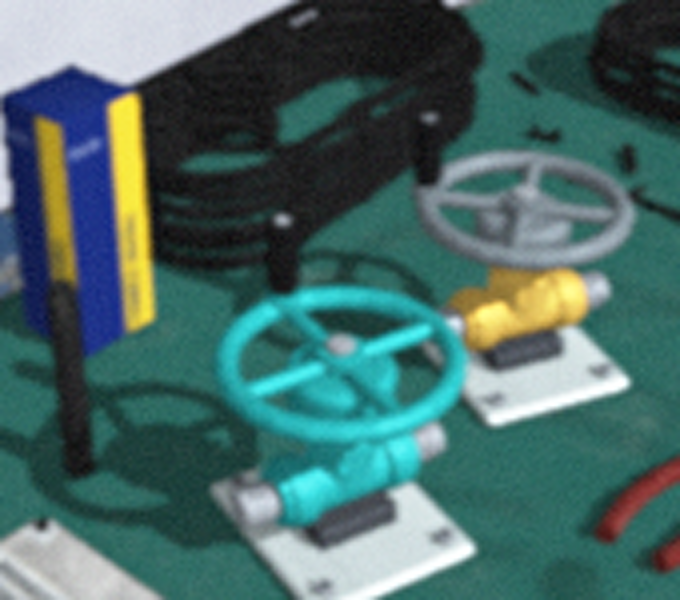

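The crops confirm that the grey wheel on the brass body (top 280,208; scene 303,190) is the one meant, and the turquoise one is the decoy. I'll triangulate the stem nut and the knob top across the two views.

```bash
python3 - <<'E'
from h import *
def tri(p,q):
    (o1,d1),(o2,d2)=ray("top",*p),ray("scene",*q);d1=d1/np.linalg.norm(d1);d2=d2/np.linalg.norm(d2)
    t=np.linalg.lstsq(np.c_[d1,-d2],o2-o1,rcond=None)[0];a=o1+t[0]*d1;b=o2+t[1]*d2;return (a+b)/2,np.linalg.norm(a-b)
print("nut",tri((280.75,207),(303,190.5)),"knobtop",tri((266,179),(277.3,169.3)))
print("nut",onz("top",280.75,207,.124),"wheel",onz("top",280,208.4,.112),"knob",onz("top",266,179,.166))
print("scene nut",onz("scene",303,190.5,.124),"knob",onz("scene",277.3,169.3,.166))
print("plate", [onz("top",150+u/4,150+v/4,.008)[:2] for u,v in((402,325),(551,387),(615,203),(470,150))])
print("cabinet",onz("top",80,125,.15),onz("top",162,125,.15),"marker base",onz("scene",189,257,0))
E
```

```text
nut (array([ 0.48678932, -0.32584155,  0.11415232]), np.float64(0.004847966977963842)) knobtop (array([ 0.53966374, -0.29227476,  0.16568144]), np.float64(0.000166961854479933))
nut [ 0.48700431 -0.32407961  0.124     ] wheel [ 0.48625823 -0.32305543  0.112     ] knob [ 0.53965442 -0.29222092  0.166     ]
scene nut [ 0.47464568 -0.31228575  0.124     ] knob [ 0.53917992 -0.29180242  0.166     ]
plate [array([ 0.45208499, -0.25684578]), array([ 0.41325278, -0.34472931]), array([ 0.52421656, -0.38740577]), array([ 0.55894091, -0.30021545])]
cabinet [0.67400858 0.11342225 0.15      ] [ 0.67076817 -0.06671958  0.15      ] marker base [ 0.60760614 -0.06102422  0.        ]
```

Emit:
{"name": "apply_moves", "arguments": {
  "steps": [1.5,-3.5,0,0,3,-7,0,0,4.4,-10.5,0,0,5.9,-14,0,0,7.4,-17.5,0,0,8.8,-21,0,0,10.3,-24.4,0,0,11.8,-27.9,0,0],
  "jaw": 60,
  "newtons": 60
}}

```text
clock: 0.77
position: [0.3047, 0.2631, 0.2311]
ee_rot: [-0.0, 0.164, 0.986, -0.0]
contact_force: [0.8, -0.6, 1.0]
width: 0.0654
gripper_force: 0.0
```

Emit:
{"name": "apply_moves", "arguments": {
  "steps": [1.5,-3.5,0,0,3,-7,0,0,4.4,-10.5,0,0,5.9,-14,0,0,7.4,-17.5,0,0,8.8,-21,0,0,10.3,-24.4,0,0,11.8,-27.9,0,0]
}}

```text
clock: 1.43
position: [0.4227, -0.0159, 0.2312]
ee_rot: [-0.0, 0.165, 0.986, 0.0]
contact_force: [1.1, 1.0, 0.6]
width: 0.0653
gripper_force: 0.0
```

Emit:
{"name": "apply_moves", "arguments": {
  "steps": [1.5,-3.5,0,0,3,-7,0,0,4.4,-10.5,0,0,5.9,-14,0,0,7.4,-17.5,0,0,8.8,-21,0,0,10.3,-24.4,0,0,11.6,-27.8,0,0]
}}

```text
clock: 2.1
position: [0.5391, -0.2939, 0.2306]
ee_rot: [-0.0, 0.165, 0.986, 0.0]
contact_force: [0.9, 1.0, 0.5]
width: 0.0651
gripper_force: 0.0
```

Emit:
{"name": "apply_moves", "arguments": {
  "steps": [0,0.1,-3.5,0,0,0.1,-7,0,0,0.1,-10.1,0,0,0.1,-10.1,0,0,0.1,-10.1,0]
}}

```text
clock: 2.52
position: [0.5376, -0.2904, 0.1286]
ee_rot: [-0.002, 0.165, 0.986, 0.001]
contact_force: [0.4, 0.6, 0.5]
width: 0.0652
gripper_force: 0.0
```

Emit:
{"name": "apply_moves", "arguments": {
  "steps": [0,0,0,0,0,0,0,0,0,0,0,0,0,0,0,0,0,0,0,0,0,0,0,0,0,0,0,0,0,0,0,0],
  "jaw": 255,
  "newtons": 60
}}

```text
clock: 3.18
position: [0.5401, -0.2916, 0.1324]
ee_rot: [0.002, 0.165, 0.986, -0.001]
contact_force: [1.2, -0.1, 5.2]
width: 0.0163
gripper_force: 58.6
```

Emit:
{"name": "apply_moves", "arguments": {
  "steps": [0,0,0.4,0,0,0,0.4,0,0,0,0.4,0]
}}

```text
clock: 3.43
position: [0.5384, -0.2901, 0.1331]
ee_rot: [-0.001, 0.165, 0.986, 0.001]
contact_force: [1.7, 1.4, -8.6]
width: 0.0161
gripper_force: 60.4
```

```bash
python3 - <<'E'
from h import *
for i in range(3):
    s=get_state();print(s["clock"],s["position"],s["contact_force"],s["moment"],s["qpos"]);get_image("top")
a=get_image("scene")[:,:,::-1]
cv2.imwrite("pics/s2.png",cv2.resize(a[100:250,200:370],None,fx=4,fy=4,interpolation=cv2.INTER_CUBIC))
E
```

```text
3.4333 [ 0.5383623  -0.29009322  0.1330679 ] [ 1.68998714  1.38995466 -8.560762  ] [ 0.23589607 -0.40041571 -0.01035975] [-6.08687069e-01  3.98211986e-01  1.57271355e+00  1.30420112e-03
  1.17325746e+00 -1.84910956e+00]
3.4833 [ 0.53839982 -0.29017312  0.13306971] [ 2.19204083  1.43901931 -8.77056923] [ 0.29113076 -0.43506079  0.02709828] [-6.08702663e-01  3.98284298e-01  1.57258753e+00  1.20117672e-03
  1.17325183e+00 -1.84908839e+00]
3.5333 [ 0.53837508 -0.29025921  0.13309768] [ 1.01026857  1.93290324 -9.69662469] [ 0.29924544 -0.43537334 -0.00967974] [-6.08740010e-01  3.98274932e-01  1.57252612e+00  1.01644209e-03
  1.17327805e+00 -1.84907268e+00]
```

View pics/s2.png

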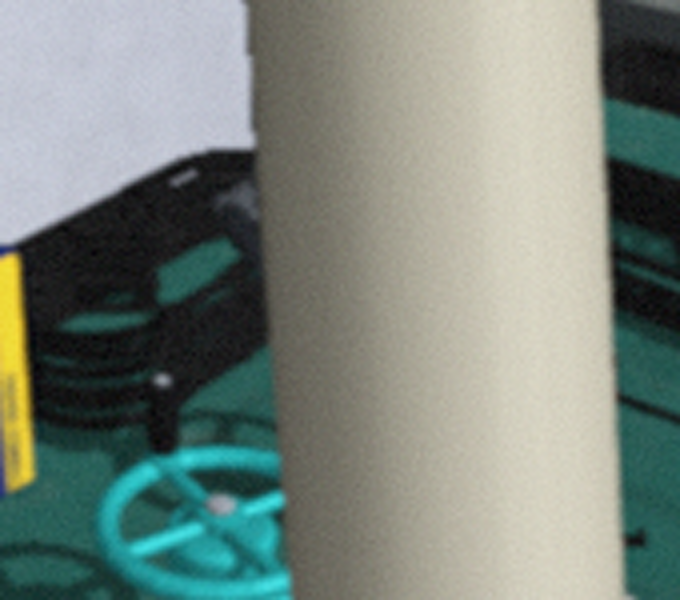

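The scene picture shows only the forearm, which hides the hand and wheel. The readings show the grasp instead: the width is 16 mm and the knob holds against a vertical pull. I'll work out arcs about the wheel axis and go clockwise in stages, watching the force.

```bash
cat >> h.py <<'E'
def arc(t0,t1,n,r=6.0):
    t=np.radians(np.linspace(t0,t1,n+1));p=r*np.c_[np.cos(t),np.sin(t)]
    print(t0,t1,[round(float(x),2) for q in (p-p[0])[1:] for x in (*q,0,0)])
def ft(x,y,fx,fy,c=(.4878,-.3222)):
    v=np.array([x,y])-c;th=np.degrees(np.arctan2(v[1],v[0]));u=v/np.linalg.norm(v)
    return "ang %.1f r %.1f mm  Frad %.1f Ftan(ccw+) %.1f"%(th,1e3*np.linalg.norm(v),u@[fx,fy],-u[1]*fx+u[0]*fy)
E
python3 - <<'E'
from h import *
print(ft(.5384,-.2902,1.5,1.5))
for i in range(12): arc(32-20*i,12-20*i,4)
E
```

```text
ang 32.3 r 59.9 mm  Frad 2.1 Ftan(ccw+) 0.5
32 12 [0.26, -0.46, 0.0, 0.0, 0.47, -0.93, 0.0, 0.0, 0.65, -1.43, 0.0, 0.0, 0.78, -1.93, 0.0, 0.0]
12 -8 [0.09, -0.52, 0.0, 0.0, 0.13, -1.04, 0.0, 0.0, 0.12, -1.56, 0.0, 0.0, 0.07, -2.08, 0.0, 0.0]
-8 -28 [-0.1, -0.51, 0.0, 0.0, -0.24, -1.02, 0.0, 0.0, -0.42, -1.51, 0.0, 0.0, -0.64, -1.98, 0.0, 0.0]
-28 -48 [-0.27, -0.45, 0.0, 0.0, -0.57, -0.88, 0.0, 0.0, -0.91, -1.28, 0.0, 0.0, -1.28, -1.64, 0.0, 0.0]
-48 -68 [-0.4, -0.33, 0.0, 0.0, -0.84, -0.63, 0.0, 0.0, -1.29, -0.89, 0.0, 0.0, -1.77, -1.1, 0.0, 0.0]
-68 -88 [-0.49, -0.17, 0.0, 0.0, -1.0, -0.31, 0.0, 0.0, -1.52, -0.39, 0.0, 0.0, -2.04, -0.43, 0.0, 0.0]
-88 -108 [-0.52, 0.0, 0.0, 0.0, -1.04, 0.05, 0.0, 0.0, -1.56, 0.15, 0.0, 0.0, -2.06, 0.29, 0.0, 0.0]
-108 -128 [-0.49, 0.18, 0.0, 0.0, -0.96, 0.41, 0.0, 0.0, -1.41, 0.67, 0.0, 0.0, -1.84, 0.98, 0.0, 0.0]
-128 -148 [-0.4, 0.34, 0.0, 0.0, -0.76, 0.71, 0.0, 0.0, -1.1, 1.12, 0.0, 0.0, -1.39, 1.55, 0.0, 0.0]
-148 -168 [-0.26, 0.46, 0.0, 0.0, -0.47, 0.93, 0.0, 0.0, -0.65, 1.43, 0.0, 0.0, -0.78, 1.93, 0.0, 0.0]
-168 -188 [-0.09, 0.52, 0.0, 0.0, -0.13, 1.04, 0.0, 0.0, -0.12, 1.56, 0.0, 0.0, -0.07, 2.08, 0.0, 0.0]
-188 -208 [0.1, 0.51, 0.0, 0.0, 0.24, 1.02, 0.0, 0.0, 0.42, 1.51, 0.0, 0.0, 0.64, 1.98, 0.0, 0.0]
```

Emit:
{"name": "apply_moves", "arguments": {
  "steps": [0.26,-0.46,-0.2,0,0.47,-0.93,-0.2,0,0.65,-1.43,-0.2,0,0.78,-1.93,-0.2,0,0.78,-1.93,-0.2,0,0.78,-1.93,-0.2,0]
}}

```text
clock: 4.13
position: [0.5469, -0.3118, 0.1328]
ee_rot: [0.001, 0.165, 0.986, -0.001]
contact_force: [1.2, -0.6, -2.5]
width: 0.0161
gripper_force: 61.0
```

Emit:
{"name": "apply_moves", "arguments": {
  "steps": [0.09,-0.52,0,0,0.13,-1.04,0,0,0.12,-1.56,0,0,0.07,-2.08,0,0,0.07,-2.08,0,0,0.07,-2.08,0,0]
}}

```text
clock: 4.63
position: [0.5474, -0.3286, 0.1327]
ee_rot: [-0.0, 0.165, 0.986, 0.003]
contact_force: [1.8, 7.0, -0.1]
width: 0.0161
gripper_force: 61.4
```

Emit:
{"name": "apply_moves", "arguments": {
  "steps": [-0.1,-0.51,0,0,-0.24,-1.02,0,0,-0.24,-1.02,0,0,-0.24,-1.02,0,0]
}}

```text
clock: 4.97
position: [0.5454, -0.3387, 0.1327]
ee_rot: [0.0, 0.165, 0.986, 0.003]
contact_force: [2.7, 7.1, 0.1]
width: 0.016
gripper_force: 61.3
```

```bash
cat >> h.py <<'E'
def read(n=5,c=(.4878,-.3222)):
    S=[]
    for i in range(n): S.append(get_state());get_image("top")
    p=np.mean([s["position"] for s in S],0);f=np.mean([s["contact_force"] for s in S],0)
    print(S[-1]["clock"],p.round(4),f.round(2),ft(p[0],p[1],f[0],f[1],c),"std",np.std([s["contact_force"] for s in S],0).round(2))
E
python3 -c "
from h import *
read()
for a in (-18,-22,-26,-30,-34,-38,-42,-46,-50,-54,-58,-62): arc(a,a-4,1)
print(ft(.5474,-.3286,1.8,7.0))"
```

```text
5.1667 [ 0.5454 -0.3387  0.1327] [ 2.63  7.03 -0.2 ] ang -16.0 r 59.9 mm  Frad 0.6 Ftan(ccw+) 7.5 std [0.23 0.56 0.18]
-18 -22 [-0.14, -0.39, 0.0, 0.0]
-22 -26 [-0.17, -0.38, 0.0, 0.0]
-26 -30 [-0.2, -0.37, 0.0, 0.0]
-30 -34 [-0.22, -0.36, 0.0, 0.0]
-34 -38 [-0.25, -0.34, 0.0, 0.0]
-38 -42 [-0.27, -0.32, 0.0, 0.0]
-42 -46 [-0.29, -0.3, 0.0, 0.0]
-46 -50 [-0.31, -0.28, 0.0, 0.0]
-50 -54 [-0.33, -0.26, 0.0, 0.0]
-54 -58 [-0.35, -0.23, 0.0, 0.0]
-58 -62 [-0.36, -0.21, 0.0, 0.0]
-62 -66 [-0.38, -0.18, 0.0, 0.0]
ang -6.1 r 59.9 mm  Frad 1.0 Ftan(ccw+) 7.2
```

Emit:
{"name": "apply_moves", "arguments": {
  "steps": [-0.14,-0.39,0,0,-0.31,-0.77,0,0,-0.31,-0.77,0,0,-0.31,-0.77,0,0]
}}

```text
clock: 5.55
position: [0.5426, -0.3463, 0.1327]
ee_rot: [0.0, 0.165, 0.986, 0.003]
contact_force: [3.0, 7.9, -0.4]
width: 0.0162
gripper_force: 61.3
```

```bash
python3 -c "
from h import *
read()"
```

```text
5.75 [ 0.5426 -0.3463  0.1326] [ 2.95  6.9  -0.47] ang -23.8 r 59.8 mm  Frad -0.1 Ftan(ccw+) 7.5 std [0.41 0.84 0.24]
```

Emit:
{"name": "apply_moves", "arguments": {
  "steps": [-0.2,-0.37,0,0,-0.2,-0.37,0,0,-0.2,-0.37,0,0]
}}

```text
clock: 6.05
position: [0.5414, -0.3487, 0.1326]
ee_rot: [0.001, 0.165, 0.986, 0.004]
contact_force: [4.4, 10.5, -0.5]
width: 0.0165
gripper_force: 61.3
```

```bash
python3 -c "
from h import *
read()"
```

```text
6.25 [ 0.5414 -0.3486  0.1327] [ 4.85 10.41 -0.4 ] ang -26.2 r 59.8 mm  Frad -0.3 Ftan(ccw+) 11.5 std [0.33 0.28 0.22]
```

Emit:
{"name": "apply_moves", "arguments": {
  "steps": [-0.11,-0.18,0,0,-0.11,-0.18,0,0,-0.11,-0.18,0,0]
}}

```text
clock: 6.55
position: [0.5407, -0.3501, 0.1326]
ee_rot: [0.001, 0.165, 0.986, 0.004]
contact_force: [5.0, 11.1, -0.3]
width: 0.0163
gripper_force: 61.3
```

```bash
python3 -c "
from h import *
read()"
```

```text
6.75 [ 0.5407 -0.3501  0.1327] [ 5.82 10.89 -0.66] ang -27.8 r 59.8 mm  Frad 0.1 Ftan(ccw+) 12.3 std [0.55 0.21 0.23]
```

That confirms the seat: +0.8 N over 1.6°, which matches 3 N per 0.1 rad. Contact is at about -23.8° and I stopped gently at 12.3 N. Next I'll ease off and turn counter-clockwise through the slack in small steps, reading the force at each.

```bash
python3 -c "
from h import *
for a in range(-32,160,5): arc(a,a+5,1)"
```

```text
-32 -27 [0.26, 0.46, 0.0, 0.0]
-27 -22 [0.22, 0.48, 0.0, 0.0]
-22 -17 [0.17, 0.49, 0.0, 0.0]
-17 -12 [0.13, 0.51, 0.0, 0.0]
-12 -7 [0.09, 0.52, 0.0, 0.0]
-7 -2 [0.04, 0.52, 0.0, 0.0]
-2 3 [-0.0, 0.52, 0.0, 0.0]
3 8 [-0.05, 0.52, 0.0, 0.0]
8 13 [-0.1, 0.51, 0.0, 0.0]
13 18 [-0.14, 0.5, 0.0, 0.0]
18 23 [-0.18, 0.49, 0.0, 0.0]
23 28 [-0.23, 0.47, 0.0, 0.0]
28 33 [-0.27, 0.45, 0.0, 0.0]
33 38 [-0.3, 0.43, 0.0, 0.0]
38 43 [-0.34, 0.4, 0.0, 0.0]
43 48 [-0.37, 0.37, 0.0, 0.0]
48 53 [-0.4, 0.33, 0.0, 0.0]
53 58 [-0.43, 0.3, 0.0, 0.0]
58 63 [-0.46, 0.26, 0.0, 0.0]
63 68 [-0.48, 0.22, 0.0, 0.0]
68 73 [-0.49, 0.17, 0.0, 0.0]
73 78 [-0.51, 0.13, 0.0, 0.0]
78 83 [-0.52, 0.09, 0.0, 0.0]
83 88 [-0.52, 0.04, 0.0, 0.0]
88 93 [-0.52, -0.0, 0.0, 0.0]
93 98 [-0.52, -0.05, 0.0, 0.0]
98 103 [-0.51, -0.1, 0.0, 0.0]
103 108 [-0.5, -0.14, 0.0, 0.0]
108 113 [-0.49, -0.18, 0.0, 0.0]
113 118 [-0.47, -0.23, 0.0, 0.0]
118 123 [-0.45, -0.27, 0.0, 0.0]
123 128 [-0.43, -0.3, 0.0, 0.0]
128 133 [-0.4, -0.34, 0.0, 0.0]
133 138 [-0.37, -0.37, 0.0, 0.0]
138 143 [-0.33, -0.4, 0.0, 0.0]
143 148 [-0.3, -0.43, 0.0, 0.0]
148 153 [-0.26, -0.46, 0.0, 0.0]
153 158 [-0.22, -0.48, 0.0, 0.0]
158 163 [-0.17, -0.49, 0.0, 0.0]
```

Emit:
{"name": "apply_moves", "arguments": {
  "steps": [0.11,0.18,0,0,0.22,0.36,0,0,0.22,0.36,0,0,0.22,0.36,0,0]
}}

```text
clock: 7.13
position: [0.5422, -0.3471, 0.1326]
ee_rot: [0.001, 0.165, 0.986, 0.004]
contact_force: [4.1, 9.3, -1.7]
width: 0.0162
gripper_force: 61.3
```

Emit:
{"name": "apply_moves", "arguments": {
  "steps": [0.2,0.37,0,0,0.37,0.75,0,0,0.37,0.75,0,0,0.37,0.75,0,0]
}}

```text
clock: 7.47
position: [0.544, -0.3436, 0.1325]
ee_rot: [-0.001, 0.164, 0.986, -0.0]
contact_force: [-1.2, 1.4, -0.4]
width: 0.0163
gripper_force: 61.3
```

Emit:
{"name": "apply_moves", "arguments": {
  "steps": [0.15,0.5,0,0,0.26,1.01,0,0,0.33,1.53,0,0,0.36,2.05,0,0,0.34,2.57,0,0,0.34,2.57,0,0,0.34,2.57,0,0]
}}

```text
clock: 8.05
position: [0.5481, -0.3173, 0.1325]
ee_rot: [0.0, 0.164, 0.986, 0.0]
contact_force: [-1.2, 0.5, 1.7]
width: 0.0161
gripper_force: 61.4
```

Emit:
{"name": "apply_moves", "arguments": {
  "steps": [-0.07,0.52,0,0,-0.07,0.52,0,0,-0.07,0.52,0,0]
}}

```text
clock: 8.3
position: [0.5475, -0.3124, 0.1325]
ee_rot: [0.0, 0.165, 0.986, 0.0]
contact_force: [-1.7, -0.1, 1.9]
width: 0.0164
gripper_force: 61.5
```

Emit:
{"name": "apply_moves", "arguments": {
  "steps": [-0.11,0.51,0,0,-0.11,0.51,0,0,-0.11,0.51,0,0]
}}

```text
clock: 8.55
position: [0.5464, -0.3073, 0.1326]
ee_rot: [0.0, 0.165, 0.986, 0.0]
contact_force: [-0.0, 0.3, 2.3]
width: 0.0157
gripper_force: 61.5
```

Emit:
{"name": "apply_moves", "arguments": {
  "steps": [-0.16,0.5,0,0,-0.16,0.5,0,0,-0.16,0.5,0,0]
}}

```text
clock: 8.8
position: [0.5448, -0.3021, 0.1325]
ee_rot: [0.0, 0.165, 0.986, 0.0]
contact_force: [-0.9, 0.6, 1.7]
width: 0.0166
gripper_force: 61.6
```

Emit:
{"name": "apply_moves", "arguments": {
  "steps": [-0.2,0.48,0,0,-0.2,0.48,0,0,-0.2,0.48,0,0]
}}

```text
clock: 9.05
position: [0.5428, -0.2973, 0.1325]
ee_rot: [0.0, 0.165, 0.986, 0.0]
contact_force: [-0.1, 0.3, 3.1]
width: 0.0164
gripper_force: 61.6
```

Emit:
{"name": "apply_moves", "arguments": {
  "steps": [-0.24,0.46,0,0,-0.24,0.46,0,0,-0.24,0.46,0,0]
}}

```text
clock: 9.3
position: [0.5404, -0.2926, 0.1326]
ee_rot: [0.0, 0.165, 0.986, 0.0]
contact_force: [1.0, 0.9, 2.8]
width: 0.0162
gripper_force: 61.7
```

Emit:
{"name": "apply_moves", "arguments": {
  "steps": [-0.28,0.44,0,0,-0.28,0.44,0,0,-0.28,0.44,0,0]
}}

```text
clock: 9.55
position: [0.5376, -0.2881, 0.1326]
ee_rot: [0.0, 0.165, 0.986, 0.0]
contact_force: [2.1, 1.4, 4.0]
width: 0.0164
gripper_force: 61.8
```

Emit:
{"name": "apply_moves", "arguments": {
  "steps": [-0.3,0.44,-0.1,0,-0.3,0.44,-0.1,0,-0.3,0.44,-0.1,0]
}}

```text
clock: 9.8
position: [0.535, -0.2843, 0.1325]
ee_rot: [0.001, 0.165, 0.986, -0.0]
contact_force: [1.7, 1.8, 7.0]
width: 0.0162
gripper_force: 62.2
```

Emit:
{"name": "apply_moves", "arguments": {
  "steps": [-0.34,0.39,0,0,-0.34,0.39,0,0,-0.34,0.39,0,0]
}}

```text
clock: 10.05
position: [0.5315, -0.2803, 0.1324]
ee_rot: [0.001, 0.165, 0.986, -0.0]
contact_force: [1.2, 1.7, 7.4]
width: 0.0165
gripper_force: 62.2
```

Emit:
{"name": "apply_moves", "arguments": {
  "steps": [-0.37,0.37,0,0,-0.37,0.37,0,0,-0.37,0.37,0,0]
}}

```text
clock: 10.3
position: [0.5277, -0.2766, 0.1324]
ee_rot: [0.001, 0.165, 0.986, -0.0]
contact_force: [2.1, 1.6, 8.0]
width: 0.0162
gripper_force: 62.2
```

Emit:
{"name": "apply_moves", "arguments": {
  "steps": [-0.4,0.34,0,0,-0.4,0.34,0,0,-0.4,0.34,0,0]
}}

```text
clock: 10.55
position: [0.5253, -0.2746, 0.1325]
ee_rot: [0.003, 0.165, 0.986, -0.001]
contact_force: [4.2, -0.4, 5.7]
width: 0.0162
gripper_force: 61.9
```

Emit:
{"name": "apply_moves", "arguments": {
  "steps": [-0.43,0.3,0,0,-0.43,0.3,0,0,-0.43,0.3,0,0]
}}

```text
clock: 10.8
position: [0.5223, -0.2725, 0.1326]
ee_rot: [0.004, 0.165, 0.986, -0.002]
contact_force: [6.8, -2.6, 3.1]
width: 0.0159
gripper_force: 61.7
```

Emit:
{"name": "apply_moves", "arguments": {
  "steps": [-0.45,0.26,0,0,-0.45,0.26,0,0,-0.45,0.26,0,0]
}}

```text
clock: 11.05
position: [0.5181, -0.2698, 0.1326]
ee_rot: [0.004, 0.165, 0.986, -0.001]
contact_force: [7.5, -1.6, 3.2]
width: 0.0161
gripper_force: 61.7
```

The stem picks up at about 51.5°: the wheel was free at 48.8°, took 3.5 N at 51.8°, and full drag by 55°. That makes the slack about 75°, and the target wheel angle is about 231.5°. I'll refine the circle centre and compute the arcs.

```bash
python3 -c "
from h import *
P=np.array([[.5384,-.2902],[.5469,-.3118],[.5474,-.3286],[.5454,-.3387],[.5426,-.3463],[.5414,-.3487],[.5407,-.3501],[.5440,-.3436],[.5481,-.3173],[.5475,-.3124],[.5464,-.3073],[.5448,-.3021],[.5428,-.2973],[.5404,-.2926],[.5376,-.2881],[.535,-.2843],[.5315,-.2803],[.5277,-.2766],[.5253,-.2746],[.5223,-.2725],[.5181,-.2698]])
from scipy.optimize import least_squares as L
c=L(lambda c:np.hypot(*(P-c).T)-.06,[.488,-.322]).x;print(c)
for p,f in (((.5426,-.3463),(2.95,6.9)),((.5407,-.3501),(5.8,10.9)),((.5422,-.3471),(4.1,9.3)),((.5277,-.2766),(2.1,1.6)),((.5253,-.2746),(4.2,-.4)),((.5223,-.2725),(6.8,-2.6)),((.5181,-.2698),(7.5,-1.6))):print(ft(*p,*f,c))
for a in(62.5,110.5,158.5): arc(a,a+48,8)
"
```

```text
[ 0.48795261 -0.32165742]
ang -24.3 r 59.9 mm  Frad -0.1 Ftan(ccw+) 7.5
ang -28.3 r 59.9 mm  Frad -0.1 Ftan(ccw+) 12.3
ang -25.1 r 59.9 mm  Frad -0.2 Ftan(ccw+) 10.2
ang 48.6 r 60.1 mm  Frad 2.6 Ftan(ccw+) -0.5
ang 51.6 r 60.1 mm  Frad 2.3 Ftan(ccw+) -3.5
ang 55.1 r 60.0 mm  Frad 1.8 Ftan(ccw+) -7.1
ang 59.8 r 60.0 mm  Frad 2.4 Ftan(ccw+) -7.3
62.5 110.5 [-0.57, 0.26, 0.0, 0.0, -1.17, 0.46, 0.0, 0.0, -1.78, 0.6, 0.0, 0.0, -2.4, 0.67, 0.0, 0.0, -3.03, 0.67, 0.0, 0.0, -3.66, 0.61, 0.0, 0.0, -4.27, 0.49, 0.0, 0.0, -4.87, 0.3, 0.0, 0.0]
110.5 158.5 [-0.58, -0.25, 0.0, 0.0, -1.12, -0.56, 0.0, 0.0, -1.63, -0.92, 0.0, 0.0, -2.1, -1.34, 0.0, 0.0, -2.53, -1.8, 0.0, 0.0, -2.9, -2.31, 0.0, 0.0, -3.22, -2.85, 0.0, 0.0, -3.48, -3.42, 0.0, 0.0]
158.5 206.5 [-0.2, -0.6, 0.0, 0.0, -0.34, -1.21, 0.0, 0.0, -0.41, -1.83, 0.0, 0.0, -0.41, -2.46, 0.0, 0.0, -0.35, -3.09, 0.0, 0.0, -0.23, -3.7, 0.0, 0.0, -0.04, -4.3, 0.0, 0.0, 0.21, -4.88, 0.0, 0.0]
```

Emit:
{"name": "apply_moves", "arguments": {
  "steps": [-0.57,0.28,0.1,0,-1.17,0.49,0.1,0,-1.78,0.63,0.1,0,-2.4,0.7,0.1,0,-3.03,0.7,0.1,0,-3.66,0.64,0.1,0,-4.27,0.52,0.1,0,-4.87,0.33,0.1,0]
}}

```text
clock: 11.72
position: [0.4689, -0.2644, 0.1326]
ee_rot: [0.003, 0.165, 0.986, 0.001]
contact_force: [9.5, 2.5, 0.1]
width: 0.0162
gripper_force: 61.3
```

Emit:
{"name": "apply_moves", "arguments": {
  "steps": [-0.58,-0.25,0,0,-1.12,-0.56,0,0,-1.63,-0.92,0,0,-2.1,-1.34,0,0,-2.53,-1.8,0,0,-2.9,-2.31,0,0,-3.22,-2.85,0,0,-3.48,-3.42,0,0]
}}

```text
clock: 12.38
position: [0.4327, -0.2964, 0.1323]
ee_rot: [0.002, 0.165, 0.986, 0.003]
contact_force: [8.0, 7.0, 4.5]
width: 0.016
gripper_force: 61.8
```

```bash
python3 -c "
from h import *
read(3,(.48795,-.32166))"
```

```text
12.4833 [ 0.4324 -0.2971  0.1323] [6.77 5.67 4.61] ang 156.1 r 60.7 mm  Frad -3.9 Ftan(ccw+) -7.9 std [0.84 1.22 0.1 ]
```

Emit:
{"name": "apply_moves", "arguments": {
  "steps": [-0.15,-0.6,0.1,0,-0.26,-1.21,0.1,0,-0.33,-1.83,0.1,0,-0.33,-2.46,0.1,0,-0.27,-3.09,0.1,0,-0.15,-3.7,0.1,0,0.04,-4.3,0.1,0,0.29,-4.85,0.1,0]
}}

```text
clock: 13.2
position: [0.4312, -0.3422, 0.1323]
ee_rot: [-0.004, 0.165, 0.986, 0.005]
contact_force: [-3.4, 9.3, 8.4]
width: 0.0162
gripper_force: 62.2
```

```bash
python3 -c "
from h import *
read(5,(.48795,-.32166))
for a in (206.5,207):arc(a,a+24,4)
P=np.array([[.5469,-.3118],[.5474,-.3286],[.5426,-.3463],[.5407,-.3501],[.5481,-.3173],[.5475,-.3124],[.5428,-.2973],[.5376,-.2881],[.5315,-.2803],[.5277,-.2766],[.5223,-.2725],[.5181,-.2698],[.4689,-.2644],[.4325,-.2970],list(get_state()['position'][:2])])
from scipy.optimize import least_squares as L
r=L(lambda c:np.hypot(*(P-c[:2]).T)-c[2],[.488,-.322,.06]);c=r.x;print(c,r.fun.round(4))
for p in ((.5426,-.3463),(.5277,-.2766),(.5253,-.2746),(.5223,-.2725),P[-1]):print(ft(*p,0,0,c[:2]))
"
```

```text
13.4 [ 0.4315 -0.3432  0.1323] [-1.6   7.62  6.59] ang -159.1 r 60.4 mm  Frad -1.2 Ftan(ccw+) -7.7 std [1.06 0.98 1.09]
206.5 230.5 [0.31, -0.55, 0.0, 0.0, 0.67, -1.06, 0.0, 0.0, 1.09, -1.53, 0.0, 0.0, 1.55, -1.95, 0.0, 0.0]
207 231 [0.31, -0.54, 0.0, 0.0, 0.68, -1.05, 0.0, 0.0, 1.1, -1.52, 0.0, 0.0, 1.57, -1.94, 0.0, 0.0]
[ 0.48767041 -0.32165338  0.06024635] [-0.0002 -0.0001 -0.     -0.0001  0.0003  0.0003  0.     -0.0001  0.
  0.     -0.0001 -0.0001  0.      0.0002 -0.0001]
ang -24.2 r 60.2 mm  Frad 0.0 Ftan(ccw+) 0.0
ang 48.4 r 60.3 mm  Frad 0.0 Ftan(ccw+) 0.0
ang 51.3 r 60.2 mm  Frad 0.0 Ftan(ccw+) 0.0
ang 54.8 r 60.1 mm  Frad 0.0 Ftan(ccw+) 0.0
ang -158.8 r 60.1 mm  Frad 0.0 Ftan(ccw+) 0.0
```

Emit:
{"name": "apply_moves", "arguments": {
  "steps": [0.31,-0.55,0.1,0,0.67,-1.06,0.1,0,1.09,-1.53,0.1,0,1.55,-1.95,0.1,0,1.55,-1.95,0.1,0,1.55,-1.95,0.1,0]
}}

```text
clock: 13.95
position: [0.4449, -0.3633, 0.1326]
ee_rot: [-0.006, 0.164, 0.986, 0.003]
contact_force: [-6.0, 3.4, 3.1]
width: 0.0161
gripper_force: 61.8
```

```bash
python3 -c "
from h import *
read(5,(.48767,-.32165))
for a in range(2,10):arc(230.5,230.5+a,1)
"
```

```text
14.15 [ 0.4448 -0.3633  0.1325] [-5.34  3.81  3.61] ang -135.8 r 59.8 mm  Frad 1.2 Ftan(ccw+) -6.5 std [0.7  0.31 0.35]
230.5 232.5 [0.16, -0.13, 0.0, 0.0]
230.5 233.5 [0.25, -0.19, 0.0, 0.0]
230.5 234.5 [0.33, -0.25, 0.0, 0.0]
230.5 235.5 [0.42, -0.32, 0.0, 0.0]
230.5 236.5 [0.5, -0.37, 0.0, 0.0]
230.5 237.5 [0.59, -0.43, 0.0, 0.0]
230.5 238.5 [0.68, -0.49, 0.0, 0.0]
230.5 239.5 [0.77, -0.54, 0.0, 0.0]
```

Emit:
{"name": "apply_moves", "arguments": {
  "steps": [0.28,-0.27,0,0,0.58,-0.53,0,0,0.58,-0.53,0,0,0.58,-0.53,0,0]
}}

```text
clock: 14.53
position: [0.4502, -0.3683, 0.1325]
ee_rot: [-0.006, 0.164, 0.986, 0.003]
contact_force: [-6.7, 4.7, 4.4]
width: 0.0164
gripper_force: 61.8
```

```bash
python3 -c "
from h import *
read(5,(.48767,-.32165))
"
```

```text
14.7333 [ 0.4502 -0.3683  0.1325] [-6.19  4.72  4.13] ang -128.8 r 59.9 mm  Frad 0.2 Ftan(ccw+) -7.8 std [0.6  0.49 0.5 ]
```

The wheel is at 231.2°, half a turn past pickup. I'll unload back into the slack, let go and lift clear.

Emit:
{"name": "apply_moves", "arguments": {
  "steps": [-0.2,0.17,0,0,-0.3,0.25,0,0,-0.3,0.25,0,0,-0.3,0.25,0,0]
}}

```text
clock: 15.12
position: [0.45, -0.3679, 0.1328]
ee_rot: [-0.003, 0.165, 0.986, 0.002]
contact_force: [-4.5, 2.5, -3.4]
width: 0.0164
gripper_force: 61.0
```

Emit:
{"name": "apply_moves", "arguments": {
  "steps": [0,0,0,0,0,0,0,0,0,0,0,0,0,0,0,0,0,0,0,0,0,0,0,0,0,0,0,0,0,0,0,0],
  "jaw": 80
}}

```text
clock: 15.78
position: [0.4523, -0.3696, 0.1344]
ee_rot: [0.0, 0.165, 0.986, -0.0]
contact_force: [-0.8, 0.1, 0.9]
width: 0.0584
gripper_force: 0.0
```

Emit:
{"name": "apply_moves", "arguments": {
  "steps": [0,0,1,0,0,0,3,0,0,0,6,0,0,0,9,0,0,0,12,0,0,0,15,0,0,0,15,0]
}}

```text
clock: 16.37
position: [0.4544, -0.3717, 0.2921]
ee_rot: [0.005, 0.165, 0.986, -0.004]
contact_force: [0.5, -0.6, 0.9]
width: 0.0586
gripper_force: 0.0
```

Emit:
{"name": "apply_moves", "arguments": {
  "steps": [-2,4,0,0,-4,7,0,0,-6,10,0,0,-8,13,0,0,-9,16,0,0,-10,19,0,0,-10,22,0,0,-10,25,0,0]
}}

```text
clock: 17.03
position: [0.3512, -0.1181, 0.2849]
ee_rot: [0.001, 0.165, 0.986, -0.0]
contact_force: [0.6, -0.3, 0.9]
width: 0.0591
gripper_force: 0.0
```

```bash
python3 - <<'E'
from h import *
b=get_image("top")[:,:,::-1];cv2.imwrite("pics/t3.png",cv2.resize(b[60:310,70:350],None,fx=2.4,fy=2.4,interpolation=cv2.INTER_CUBIC))
s=get_state();print(s["clock"],s["position"],s["contact_force"],s["width"])
E
```

```text
17.0833 [ 0.35049939 -0.1126331   0.28489416] [-1.34052161  3.20709426 -0.48369997] 0.05878200605772758
```

View pics/t3.png

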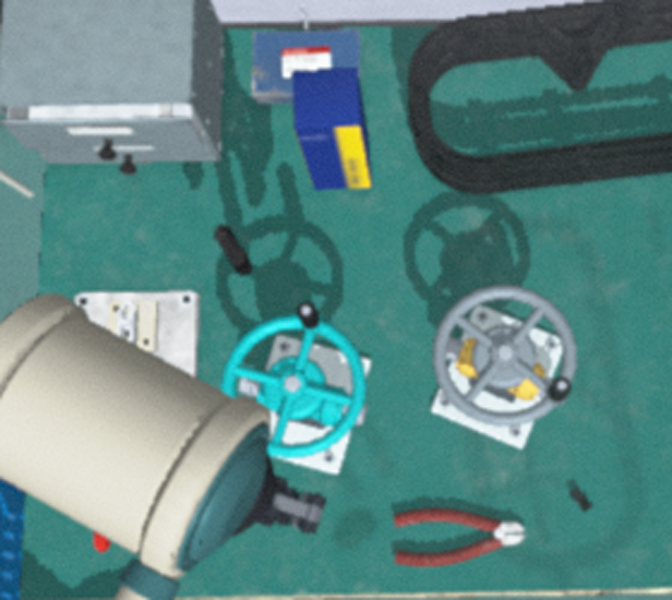

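The picture shows the hand clear, and the carton, marker, nippers and clip where they were. The grey wheel's knob is at crop (559,389). I'll check its angle against the target.

```bash
python3 - <<'E'
from h import *
c=np.array([.48767,-.32165])
for n,f,roi,z in(("start","pics/top0.png",(172,190,258,274),.146),("now",None,(214,230,295,311),.146)):
    b=cv2.imread(f) if f else get_image("top")[:,:,::-1].copy()
    y0,y1,x0,x1=roi;g=b[y0:y1,x0:x1].max(2);m=g<75
    v,u=np.nonzero(m);p=onz("top",u.mean()+x0,v.mean()+y0,z);d=p[:2]-c
    print(n,m.sum(),u.mean()+x0,v.mean()+y0,p,np.degrees(np.arctan2(d[1],d[0]))%360,np.hypot(*d))
E
```

```text
start 46 265.30434782608694 181.65217391304347 [ 0.53894601 -0.29119278  0.146     ] 30.709709711328387 0.059639513212096255
now 28 301.60714285714283 223.28571428571428 [ 0.4467605  -0.36577528  0.146     ] 227.16573692641828 0.06017164644868623
```

Emit:
{"name": "apply_moves", "arguments": {
  "steps": [0,0,0,0,0,0,0,0,0,0,0,0,0,0,0,0]
}}

```text
clock: 17.47
position: [0.3524, -0.1204, 0.2843]
ee_rot: [-0.0, 0.165, 0.986, -0.0]
contact_force: [0.6, -1.2, -0.4]
width: 0.0588
gripper_force: 0.0
```

```bash
python3 -c "
from rig import *
print(sign_off())"
```

```text
the job is handed in; nothing more can be done
None
```

I shut the valve gently onto its seat (about 12 N at the knob), then opened the stem about 180° past a measured slack of about 75°; the wheel is released, the other things look unmoved, and the job was handed in at about 17.5 s with no verdict shown.

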